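# Index the carving turntable to the rider's line

### The arm

A 6-joint arm with a two-finger parallel gripper is mounted at the origin on the work surface; the furniture and walls round the work are solid. World frame = base frame: x ahead of the robot, y to its left, z up, the work surface at z = 0. Lengths are in m, angles in rad, forces in N, time in s.
With the tool pointing down it reaches from about 0.35 to 0.775 m from the base axis. Payload 5.5 kg.
Tool frame: the origin (TCP) lies midway between the tips of the shut fingers; the grasp point (between the pads) lies 19 mm behind it; z points along the fingers, y is the line along which they close (so a half turn about z gives the same grasp; the last joint's range is limited). The gripper opens to 85 mm and grips with 20 to 120 N. Pads are 22 mm wide; open, the fingers measure 114 mm over their backs; the gripper's body (76 mm by 85 mm) begins 54 mm behind the grasp point. The pads swing forward as they close: fully open they stand 13 mm farther back than shut.
Start: joints at [-1.272, 0.313, 0.046, 1.304, 0, 1.431], TCP at [0.244, -0.521, 0.231] pointing down, gripper open.
Joint ranges: [-2.76, 2.76], [-0.86, 1.69], [-1.03, 1.26], [-2.2, 2.34], [-1.47, 1.5], [-3.14, 3.14]. Speed limits (rad/s): [2.57, 2.57, 3.14, 3.14, 3.14, 3.14].

### API

Orientations are given as a unit quaternion [w, x, y, z].
In Python, from workcell import env gives the robot as it stands.
- The arm moves only by the tool move_arm, never from a script. Its argument "targets" is a list of rows, each a list of 3 entries, a list of its own where there are three numbers: the shift along the tool's x, y, z in mm, then the turn, a rotation vector about the tool's x, y, z in units of 10 degrees (1.0 is 10 degrees), then the closure, from -1 (fully open) to 1 (shut). In form: [[[dx, dy, dz], [ax, ay, az], gripper], ...]. A call has 1 to 5 rows; each row is the pose to reach, as a shift and turn from the pose commanded when the call began, along the tool's axes at that moment; what a row does not reach only later rows make up. A row lasts 1/8 s, in which the tool goes at most 62.5 mm and 10.7 degrees, less where a joint would pass 70% of its speed; a pose out of reach is approached as far as the arm can. A call with a gripper value outside its range is refused whole. The fingers move at their own pace and stop on an object; "squeeze" is the grip in N (left out, the last holds). Time passes only in rows, so rows that repeat a pose let the fingers close. It gives the time, the measured TCP pose, the force, the opening and the grip force at its end, in the units of the state.
- env.get_state(): the state, without advancing time (a new reading comes with each control period).
- env.read_camera(name): name is "scene" or "top" or "wrist"; returns a dict with "pixels" (400x640x3 uint8, red, green, blue), "fovy" (degrees; the focal length in pixels is half the picture's height over the tangent of half this angle, whatever the lens; pixels are square), "cx", "cy" (the principal point, pixels), "extrinsics" (4x4, takes a point from world to camera coordinates); the wrist camera has in their place "mount" (4x4, takes a point from camera to tool coordinates, whose origin is the TCP and whose axes are the flange's). Camera axes: x right, y up, looking along -z (the intrinsics and any distortion apply to the point x, -y, -z); pixel columns grow to the right and rows downward; lengths in m; the calibration is good to about 2 mm. A picture is of the moment at which its call begins: read the wrist's pose just before it. There is no depth.
- env.hand_in(): hands the job in; it is judged then, once.
Trained networks look in a picture, given as the dict that the camera call returned (one of the last four; its "shot" number tells which), for a name from the list of things; names that differ only in an ending like _2 or _b are one class to them, and where a whole thing is asked for, a point or a joint stands for the part that bears it (a point fixed in the world has none). Each returns a list of dicts, best first, with "confidence" (0 to 1); they miss things now and then, are a little off and sometimes report something else, mostly with a low value. They report only what shows in the picture. A call takes as long as a camera call.
- env.spot_in(thing, picture): "centre" ([x, y, z] in m, in world coordinates, good to about 4 mm: the middle of the surface that is visible of it).
- env.regions_of(thing, picture): "mask" (400x640 bool, what is visible of it).
- env.landmark_of(thing, picture): "centre" ([x, y, z] in m, in world coordinates, good to about 4 mm: a listed point, or the origin of a listed thing).
The state is a dict: "clock": time; "joint_pos": joint angles; "qvel": joint speeds; "tau": joint torques, N m; "tcp_pos": TCP position; "orientation": TCP orientation; "wrist_force": force on the tool from outside, world axes, zero at the start; "ft_torque": the same for the moment, N m; "finger_gap": finger opening in m; "grip_force": force on a finger pad.
Only numpy, scipy, OpenCV 4.12 (cv2) and the standard library are available. Lean on these libraries where they do the work, as an engineer would, in place of code of your own. Each camera call takes 0.05 s, during which the arm holds its last target. There are 200 camera calls.

### The job

Push the upright thumb lug of the carving turntable round with your fingertips until the index arrow on the disc lines up with the line on the steel rider clipped to the scale, then take your hand away. Only push the lug from one side or the other, never pinch it; leave the rider where it is set, do not touch the wax block riding on the disc, and leave the other things on the bench alone.

Things in the scene. Friction and masses are not known exactly. Their poses are not given: they have to be found in the camera images.
- base: Fixed round plywood base, 300 mm diameter, 34 mm high, carrying an aluminium scale ring round the disc (top 36 mm above the bench, a line every 15 degrees). Origin at the centre of its underside, below the turning axis; its x axis is the zero of both joints.
- turntable (a joint): Wooden disc, 240 mm diameter, 8 mm thick, top 44 mm above the bench, turning about the base's vertical axis. Value: angle in rad from the base's x axis to the index arrow, growing anticlockwise seen from above, limits 6.6 either way. Stiff bearing: about 2.5 N at the lug turns it; it stays where it is left and does not coast.
- axis (a point): Centre of the turntable disc on its top face, on the turning axis, 44 mm above the bench.
- index (a point): Tip of the dark steel index arrow inlaid in the disc, 118 mm out from the axis, on the disc's top face.
- lug (a point): Centre of the top of the thumb lug, an upright wooden block on the disc 100 mm from the axis, 90 degrees anticlockwise (from above) from the index arrow: 28 mm along the radius, 16 mm thick round the circumference, 42 mm high above the disc (this point is 86 mm above the bench). Pushing one of its two broad faces sideways turns the disc.
- rider (a joint): Steel rider clipped to the scale ring: 24 mm wide, from 125 to 164 mm from the axis, top 45 mm above the bench, one dark line on its top pointing at the axis. Value: angle of its line in rad from the base's x axis, same sense as the turntable (values equal modulo a full turn = lined up). Stiff, but it can be pushed out of place.
- target (a point): Point on the rider's line carried inward to 118 mm from the axis, at 44 mm above the bench: the index point comes to lie here when arrow and line are lined up.
- wax_block: Loose pale yellow wax block, 77 x 103 x 51 mm, lying near the middle of the disc and turning with it. Origin at the centre of its underside (44 mm above the bench), so its top is 95 mm above the bench.
- chisel: Loose hand chisel with cream and red grip, 202 mm long, 27 mm wide, 21 mm high, beside the base. Origin at the centre of its underside.
- spool: Loose wooden spool of cord, 54 mm diameter, 62 mm high, upright beside the base. Origin at the centre of its underside.
- ring: Loose cork ring, 100 mm diameter, 30 mm high, beside the base. Origin at the centre of its underside.

How it is judged:
By the outcome, as a careful person would: the job done as asked, in the order asked, and still so for the second after the job is handed in, with the robot touching nothing.
It also fails if it takes over 64 s, if anything falls off the work surface, if the arm or the gripper's body presses on something with over 40 N, if the wrist force passes 120 N, or if a joint passes its speed limit or range.

## Working session

There is one attempt and no reset: what is moved stays moved. The work goes in short steps, Python scripts to look and compute and a tool call to move; the robot and the scene stay as the last step left them, time stands still between calls to the robot, and variables do not carry over. Pictures are saved under pics/ and viewed, at most 10 in all, crops included, and the job is handed in when it is done.

Besides the shell and the picture viewer there is one more tool, called after ">>>" in YAML: its name, and indented under it one key for each argument. move_arm: Moves the arm, as the interface text tells. Its arguments: {"type":"object","properties":{"targets":{"type":"array","items":{"type":"array"}},"squeeze":{"type":"number"}},"required":["targets"]}

```bash
mkdir -p pics
python3 - <<'E'
from workcell import env
import cv2,numpy as np
s=env.get_state();print(s)
for n in ("top","scene"):
    p=env.read_camera(n);cv2.imwrite(f"pics/{n}0.png",p["pixels"][:,:,::-1])
    print(n,p["fovy"],p["cx"],p["cy"],p["extrinsics"].tolist() if n=="top" else "", [k for k in p])
    for t in ("axis","index","lug","target","wax_block","chisel","spool","ring","base","rider"):
        try:
            r=env.landmark_of(t,p); print(t,[(np.round(q["centre"],3).tolist(),round(q["confidence"],2)) for q in r[:2]])
        except Exception as e: print(t,e)
E
```

```text
{'clock': 0.0, 'joint_pos': array([-1.27160234e+00,  3.14004701e-01,  4.49549623e-02,  1.30360304e+00,
       -1.17344568e-05,  1.43119149e+00]), 'qvel': array([-1.14345643e-04,  4.39739186e-04, -3.17437579e-04,  2.32914420e-03,
       -1.16468470e-03,  4.36046853e-05]), 'tau': array([ 2.42589129e-03, -4.80632043e+01,  2.98532134e+01,  1.92670355e-02,
       -2.17173010e-04,  1.95354367e-06]), 'tcp_pos': array([ 0.24411951, -0.52002653,  0.23039661]), 'orientation': array([-9.24805259e-04,  9.76027917e-01,  2.17643384e-01, -7.98374179e-05]), 'wrist_force': array([ 0.29565601, -0.30742252,  0.55864596]), 'ft_torque': array([-0.03526616,  0.01387981,  0.01521288]), 'grip_force': 0.0, 'finger_gap': 0.08522651167218509}
top 43.48378579880012 316.73867325148007 203.80896463421436 [[0.0015866087418303348, -0.9999283318078561, 0.011866504146473845, 0.002394331839072213], [0.994281821878268, 0.002844489688790436, 0.10675002370417852, -0.5680465991857486], [-0.10677612727165499, 0.011629278841282398, 0.9942150765898187, -1.194184300167931], [0.0, 0.0, 0.0, 1.0]] ['pixels', 'fovy', 'cx', 'cy',
[... 286 characters left out ...]
, 0.69)]
ring [([0.666, 0.166, 0.002], 0.61)]
base [([0.57, -0.033, 0.001], 0.77), ([0.569, 0.072, 0.086], 0.44)]
rider it knows: axis, base, chisel, index, lug, ring, spool, target, wax_block
scene 46.77599144400196 319.4080523380693 207.5188116973905  ['pixels', 'fovy', 'cx', 'cy', 'extrinsics', 'shot']
axis [([0.567, -0.028, 0.04], 0.8)]
index []
lug [([0.573, 0.07, 0.088], 0.77)]
target [([0.654, 0.053, 0.044], 0.67)]
wax_block [([0.566, -0.028, 0.045], 0.56)]
chisel [([0.478, -0.206, 0.0], 0.73)]
spool []
ring [([0.666, 0.168, 0.001], 0.68), ([0.655, 0.056, 0.046], 0.25)]
base [([0.569, -0.024, 0.001], 0.79)]
rider it knows: axis, base, chisel, index, lug, ring, spool, target, wax_block
```

View pics/top0.png

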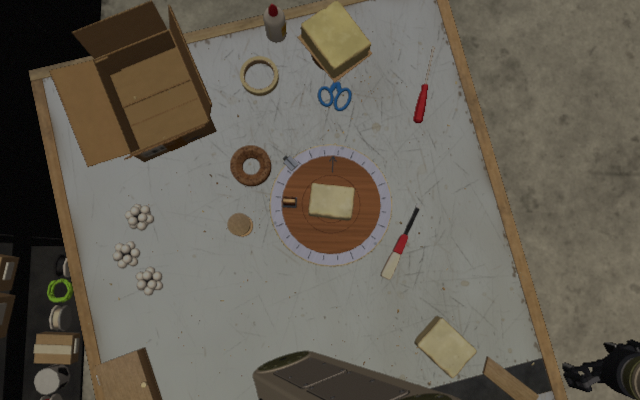

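View pics/scene0.png

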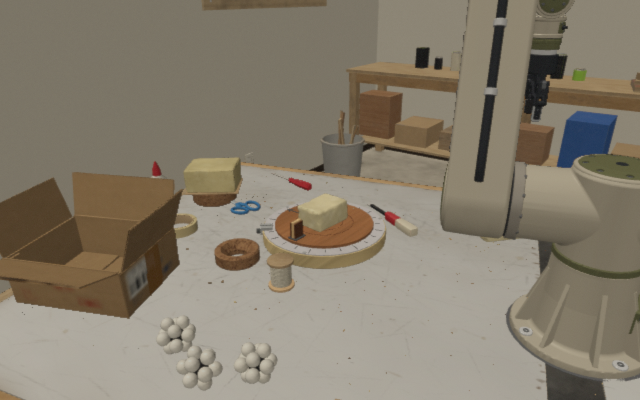

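The top view shows the index arrow at about (333,157), the rider at (291,162) and the lug at (289,202). The scene view agrees. The arrow is near 0° and the rider near +44°, so I'll push the lug anticlockwise from its +x side (towards −x).

>>> move_arm:
  targets:
    - [[50,-33,0],[0,0,0],1]
    - [[100,-66,0],[0,0,0.5],1]
    - [[150,-99,0],[0,0,1],1]
    - [[200,-132,0],[0,0,1.7],1]
    - [[250,-165,0],[0,0,2.5],1]
  squeeze: 20

```text
clock: 1.62
tcp_pos: [0.4013, -0.2634, 0.2316]
orientation: [0.0, 1.0, -0.001, 0.0]
wrist_force: [0.7, -0.7, 0.0]
finger_gap: -0.0
grip_force: 0.0
```

```bash
cat > h.py <<'E'
from workcell import env
import numpy as np
from scipy.spatial.transform import Rotation as R
def go(x,y,z,yaw):
    s=env.get_state();q=s["orientation"];r=R.from_quat(np.r_[q[1:],q[0]])
    t=R.from_euler('z',yaw,degrees=True)*R.from_quat([1,0,0,0])
    return np.round(r.inv().apply(np.array([x,y,z])-s["tcp_pos"])*1000,1),np.round((r.inv()*t).as_rotvec(degrees=True)/10,2)
E
python3 -c "
from h import *
print(go(.605,.074,.23,0),env.get_state()['tcp_pos'])"
```

```text
(array([ 202.9, -337.9,    1.5]), array([ 0.  , -0.  , -0.01])) [ 0.40129762 -0.26340145  0.23156874]
```

>>> move_arm:
  targets:
    - [[33,-55,0],[0,0,0],1]
    - [[66,-100,0],[0,0,0],1]
    - [[99,-150,0],[0,0,0],1]
    - [[130,-200,0],[0,0,0],1]
    - [[150,-250,0],[0,0,0],1]

```text
clock: 2.25
tcp_pos: [0.5511, -0.0128, 0.2313]
orientation: [0.0, 1.0, 0.001, 0.0]
wrist_force: [1.3, 0.3, 0.2]
finger_gap: -0.0002
grip_force: 0.0
```

Run:
```python
from h import *
import cv2
print(go(.605,.074,.23,0),go(.605,.074,.1,0))
p=env.read_camera("wrist");cv2.imwrite("pics/w1.png",p["pixels"][:,:,::-1])
print(p["mount"],p["fovy"],p["cx"],p["cy"])
for t in ("axis","index","lug","target","wax_block"):
    print(t,[(np.round(q["centre"],4).tolist(),round(q["confidence"],2)) for q in env.landmark_of(t,p)[:2]])
```

```text
(array([ 54.1, -86.6,   1.3]), array([ 0.  , -0.  ,  0.02])) (array([ 54. , -86.7, 131.3]), array([ 0.  , -0.  ,  0.02]))
[[ 3.52652734e-04  9.50480378e-01  3.10784374e-01  7.97014510e-02]
 [ 9.99999116e-01  6.33276497e-05 -1.32839404e-03  4.22252778e-04]
 [-1.28229371e-03  3.10784567e-01 -9.50479515e-01 -1.42720580e-01]
 [ 0.00000000e+00  0.00000000e+00  0.00000000e+00  1.00000000e+00]] 69.21893182219257 315.8854722171542 198.0915412550035
axis [([0.6522, 0.052, 0.044], 0.5)]
index [([0.6847, -0.0349, 0.0445], 0.66)]
lug [([0.5698, 0.0674, 0.0854], 0.81), ([0.4777, -0.2067, -0.0019], 0.43)]
target [([0.6554, 0.0521, 0.0449], 0.87), ([0.5695, 0.0698, 0.0865], 0.47)]
wax_block [([0.5682, -0.0301, 0.0446], 0.81), ([0.6546, 0.0533, 0.0448], 0.73)]
```

View pics/w1.png

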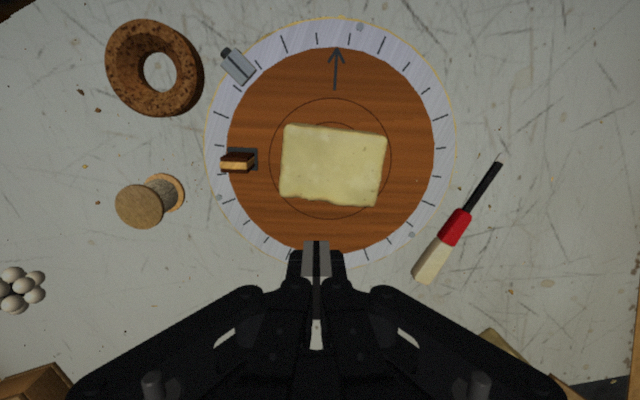

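The wrist view shows the arrow tip at (337,48), the rider at (237,65), the lug at (238,160), and the wax block central and clear of the lug. I'll move behind the lug's +x face and go down.

>>> move_arm:
  targets:
    - [[26,-43,0],[0,0,0],1]
    - [[52,-87,0],[0,0,0],1]
    - [[52,-87,50],[0,0,0],1]
    - [[52,-87,90],[0,0,0],1]
    - [[52,-87,120],[0,0,0],1]

```text
clock: 3.18
tcp_pos: [0.6007, 0.0707, 0.1095]
orientation: [0.0, 1.0, -0.0, -0.001]
wrist_force: [0.3, -0.2, 0.7]
finger_gap: -0.0
grip_force: 0.0
```

Run:
```python
from h import *
import cv2
print(go(.603,.0742,.066,-2),env.get_state()['tcp_pos'])
p=env.read_camera("wrist");cv2.imwrite("pics/w2.png",p["pixels"][:,:,::-1])
```

```text
(array([ 2.3, -3.5, 43.5]), array([0.  , 0.01, 0.2 ])) [0.60074366 0.07068798 0.1094774 ]
```

View pics/w2.png

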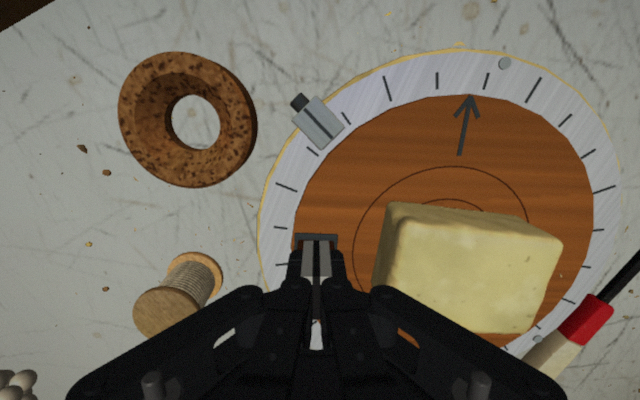

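The fingers are behind the lug and clear of both the rider (317,120) and the wax block (left edge around column 385). I'll lower them with a little more outward offset.

>>> move_arm:
  targets:
    - [[2,-8,0],[0,0,0.2],1]
    - [[2,-8,20],[0,0,0.2],1]
    - [[2,-8,41],[0,0,0.2],1]
    - [[2,-8,41],[0,0,0.2],1]

```text
clock: 3.72
tcp_pos: [0.6036, 0.0704, 0.0709]
orientation: [-0.004, 1.0, -0.009, -0.0]
wrist_force: [-0.2, -0.0, 0.4]
finger_gap: 0.0002
grip_force: 0.0
```

```bash
cat >> h.py <<'E'
A=np.array([.568,-.0295])
def arc(lug,off=.019,r=.108,z=.068):
    a=np.radians(lug);u=np.array([np.cos(a),np.sin(a)]);c=np.array([u[1],-u[0]])
    return go(*(A+r*u+off*c),z,lug-90)
E
python3 - <<'E'
from h import *
print(env.get_state()['tcp_pos'])
for a in (88,94,100,106,112,118,124,128,132): print(a,arc(a))
E
```

```text
[0.60359414 0.07042677 0.07085545]
88 (array([-13. ,  -7.1,   2.9]), array([-0.04,  0.  ,  0.09]))
94 (array([-24.3,  -8.7,   2.9]), array([-0.04, -0.  , -0.51]))
100 (array([-35.8,  -9. ,   2.9]), array([-0.04, -0.  , -1.11]))
106 (array([-47.3,  -8.2,   2.9]), array([-0.04, -0.01, -1.71]))
112 (array([-58.6,  -6.2,   2.9]), array([-0.04, -0.01, -2.31]))
118 (array([-69.6,  -3. ,   2.9]), array([-0.04, -0.01, -2.91]))
124 (array([-80.2,   1.3,   2.9]), array([-0.04, -0.01, -3.51]))
128 (array([-87. ,   4.8,   2.8]), array([-0.04, -0.01, -3.91]))
132 (array([-93.6,   8.7,   2.8]), array([-0.04, -0.01, -4.31]))
```

>>> move_arm:
  targets:
    - [[0,-6,0],[0,0,0],1]
    - [[0,-6,0],[0,0,0],1]

```text
clock: 3.98
tcp_pos: [0.6047, 0.0747, 0.072]
orientation: [-0.005, 1.0, -0.006, 0.001]
wrist_force: [0.0, -0.1, -0.3]
finger_gap: 0.0001
grip_force: 0.0
```

Run:
```python
from h import *
s=env.get_state();print(s)
for a in (88,94,): print(a,arc(a))
```

```text
{'clock': 3.975, 'joint_pos': array([-0.01338672,  0.46486881, -0.13144287,  0.97182548,  0.00944161,
        3.14063991]), 'qvel': array([ 0.00025493,  0.0034326 , -0.00857903, -0.00404469, -0.00291602,
        0.00111339]), 'tau': array([-4.54409653e-02, -5.32686925e+01,  2.69431704e+01,  2.83796224e-03,
        5.21145039e-02,  8.02256891e-04]), 'tcp_pos': array([0.60472288, 0.07474601, 0.0720231 ]), 'orientation': array([-0.00471113,  0.99996869, -0.0062106 ,  0.00136338]), 'wrist_force': array([ 0.04834572, -0.06977187, -0.33841172]), 'ft_torque': array([-0.0673267 , -0.00887947, -0.01071596]), 'grip_force': 0.0, 'finger_gap': 0.0001264015143894313}
88 (array([-14. ,  -2.8,   4. ]), array([-0.05, -0.01,  0.13]))
94 (array([-25.4,  -4.5,   4. ]), array([-0.05, -0.02, -0.47]))
```

Joint 6 is at its limit for negative yaw. The push needs positive yaw, so this isn't a problem. Starting to push.

>>> move_arm:
  targets:
    - [[0,0,2],[0,0,-0.4],1]
    - [[-10,0,4],[0,0,-0.6],1]
    - [[-20,0,4],[0,0,-0.8],1]
    - [[-28,0,4],[0,0,-1.0],1]
    - [[-36,0,4],[0,0,-1.1],1]

```text
clock: 4.6
tcp_pos: [0.5675, 0.0754, 0.0668]
orientation: [-0.005, 0.996, 0.09, 0.001]
wrist_force: [2.4, 0.6, 0.9]
finger_gap: -0.0004
grip_force: 1.5
```

Run:
```python
from h import *
s=env.get_state();print(s['tcp_pos'],s['joint_pos'],s['wrist_force'])
for a in (100,106,112,118,124,128,132): print(a,arc(a))
p=env.read_camera("top")
for t in ("index","lug","target"):
  for q in env.landmark_of(t,p)[:1]:
    c=q["centre"];print(t,c,np.degrees(np.arctan2(c[1]-A[1],c[0]-A[0])))
```

```text
[0.56747688 0.07535922 0.06681817] [-0.01315755  0.40699918 -0.23822221  0.9242769   0.00939084  2.9474895 ] [2.43952524 0.59709406 0.87474224]
100 (array([ 1.3, -4.6, -1.1]), array([-0.05, -0.02,  0.04]))
106 (array([-10. ,  -6.1,  -1.2]), array([-0.05, -0.02, -0.56]))
112 (array([-21.5,  -6.4,  -1.2]), array([-0.05, -0.02, -1.16]))
118 (array([-33. ,  -5.5,  -1.2]), array([-0.05, -0.03, -1.76]))
124 (array([-44.2,  -3.3,  -1.3]), array([-0.05, -0.03, -2.36]))
128 (array([-51.6,  -1.3,  -1.3]), array([-0.05, -0.03, -2.76]))
132 (array([-58.8,   1.3,  -1.4]), array([-0.05, -0.03, -3.16]))
index [0.6769, -0.0068, 0.0434] 11.774591866927537
```

>>> move_arm:
  targets:
    - [[-10,-4,0],[0,0,-0.5],1]
    - [[-21,-5,0],[0,0,-1.2],1]
    - [[-33,-5,0],[0,0,-1.8],1]
    - [[-41,-3,0],[0,0,-2.3],1]
    - [[-45,-2,0],[0,0,-2.4],1]

```text
clock: 5.42
tcp_pos: [0.5232, 0.069, 0.0664]
orientation: [-0.004, 0.956, 0.295, 0.002]
wrist_force: [2.1, 2.3, -0.0]
finger_gap: 0.0
grip_force: 1.3
```

Run:
```python
from h import *
import cv2
s=env.get_state();print(s['tcp_pos'],s['wrist_force'])
for a in (122,124,126,128,130,132,134): print(a,arc(a))
p=env.read_camera("wrist");cv2.imwrite("pics/w3.png",p["pixels"][:,:,::-1])
for t in ("index","lug","target"):
  for q in env.landmark_of(t,p)[:1]:
    c=q["centre"];print(t,c,np.degrees(np.arctan2(c[1]-A[1],c[0]-A[0])))
```

```text
[0.52315575 0.06902917 0.06644988] [ 2.06773018  2.26549952 -0.04183092]
122 (array([ 4.8, -0.5, -1.5]), array([-0.04, -0.03,  0.23]))
124 (array([ 1.1, -1.2, -1.5]), array([-0.04, -0.03,  0.03]))
126 (array([-2.7, -1.9, -1.6]), array([-0.04, -0.03, -0.17]))
128 (array([-6.5, -2.3, -1.6]), array([-0.04, -0.04, -0.37]))
130 (array([-10.3,  -2.7,  -1.6]), array([-0.04, -0.04, -0.57]))
132 (array([-14.1,  -2.9,  -1.6]), array([-0.04, -0.04, -0.77]))
134 (array([-17.9,  -3. ,  -1.6]), array([-0.04, -0.04, -0.97]))
index [0.6643, 0.0382, 0.0431] 35.10765631449353
target [0.5187, 0.192, 0.0009] 102.54797841999823
```

View pics/w3.png

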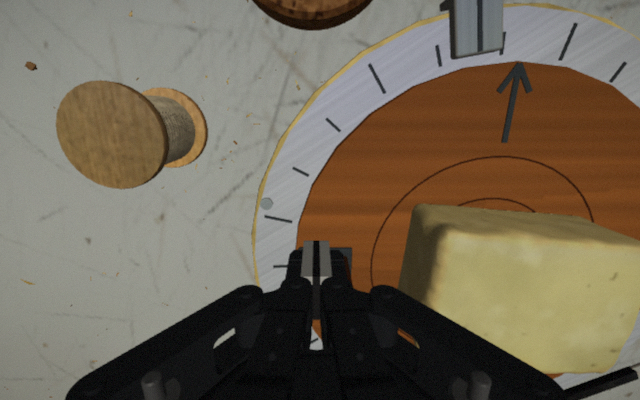

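The wrist view shows the arrow tip at (518,62) and the rider line from (479,53) to (480,0). About 8° remain, so I'll push about 6° and then measure precisely.

>>> move_arm:
  targets:
    - [[-4,-1,0],[0,0,-0.2],1]
    - [[-8,-1,0],[0,0,-0.4],1]
    - [[-11,-2,0],[0,0,-0.5],1]
    - [[-11,-2,0],[0,0,-0.5],1]

```text
clock: 6.12
tcp_pos: [0.5128, 0.0644, 0.0662]
orientation: [-0.004, 0.942, 0.336, 0.002]
wrist_force: [2.5, 0.4, 0.1]
finger_gap: -0.0004
grip_force: 0.7
```

```bash
cat >> h.py <<'E'
import cv2
def shot(name):
    s=env.get_state();p=env.read_camera("wrist")
    q=s["orientation"];T=np.eye(4);T[:3,:3]=R.from_quat(np.r_[q[1:],q[0]]).as_matrix();T[:3,3]=s["tcp_pos"]
    np.savez(f"pics/{name}.npz",M=T@p["mount"],k=[p["fovy"],p["cx"],p["cy"]],im=p["pixels"]);return p,s
def unproj(name,uv,z):
    d=np.load(f"pics/{name}.npz");M=d["M"];fv,cx,cy=d["k"];f=200/np.tan(np.radians(fv)/2)
    uv=np.atleast_2d(uv).astype(float);r=np.c_[(uv[:,0]-cx)/f,-(uv[:,1]-cy)/f,-np.ones(len(uv))]@M[:3,:3].T
    o=M[:3,3];return (o+r*((z-o[2])/r[:,2])[:,None])[:,:2]
E
python3 - <<'E'
from h import *
p,s=shot("w4");print(s['tcp_pos'],s['wrist_force'])
for t in ("index","lug","target"):
  for q in env.landmark_of(t,p)[:1]:
    c=q["centre"];print(t,c,np.degrees(np.arctan2(c[1]-A[1],c[0]-A[0])))
im=p["pixels"][0:160,420:620,::-1];cv2.imwrite("pics/w4.png",cv2.resize(im,None,fx=4,fy=4,interpolation=cv2.INTER_CUBIC)[:600])
E
```

```text
[0.51278083 0.06443953 0.06621133] [2.51915319 0.44594382 0.07807618]
index [0.6587, 0.0457, 0.0456] 39.66236307394508
target [0.6554, 0.0549, 0.0441] 43.9995933021398
```

View pics/w4.png

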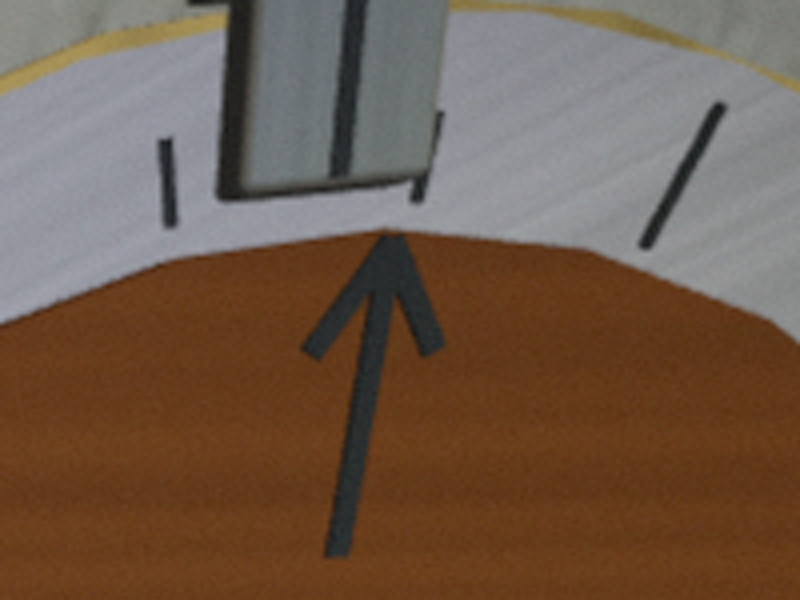

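The crop (4×, offset (420,0)) shows the arrow tip at pixel (519,58) and its tail at (504.5,139). The rider line runs from (505,44) to (508.75,0).

Run:
```python
from h import *
ar=unproj("w4",[[519,58],[504.5,139]],.044); rl=unproj("w4",[[508.75,0],[505,44]],.045)
tk=unproj("w4",[[462.5,56.5],[524.5,50],[581.3,61.8]],.036)
ang=lambda v:np.degrees(np.arctan2(v[...,1],v[...,0]))
print("pts",ar,rl,tk)
print("dirs",ang(ar[0]-ar[1]),ang(rl[0]-rl[1]))
print("about A",ang(ar-A),ang(rl-A),ang(tk-A),np.hypot(*(tk-A).T),np.hypot(*(ar-A).T),np.hypot(*(rl-A).T))
# axis from tip + arrow direction
d=(ar[0]-ar[1]);d/=np.hypot(*d);B=ar[0]-.118*d;print("axis2",B,ang(ar[0]-B),ang(rl-B))
for a in (128,130,132,134,136):print(a,arc(a))
```

```text
pts [[0.65818351 0.04725906]
 [0.62669118 0.02058225]] [[0.67094077 0.07200253]
 [0.65733141 0.05828845]] [[0.64342987 0.06827974]
 [0.66659321 0.04491274]
 [0.68234417 0.01645972]]
dirs 40.2675665099661 45.21959643204577
about A [40.4025325  40.47472981] [44.59693606 44.50088596] [52.35245863 37.04349867 21.8972665 ] [0.12349309 0.12352278 0.12323508] [0.11842727 0.07715495] [0.14456683 0.12524741]
axis2 [ 0.56814546 -0.02901118] 40.267566509966095 [44.49916075 44.38763153]
128 (array([ 4.7,  0.2, -1.8]), array([-0.04, -0.03,  0.13]))
130 (array([ 0.9, -0.4, -1.8]), array([-0.04, -0.03, -0.07]))
132 (array([-2.9, -1. , -1.8]), array([-0.04, -0.03, -0.27]))
134 (array([-6.7, -1.4, -1.8]), array([-0.04, -0.03, -0.47]))
136 (array([-10.5,  -1.7,  -1.9]), array([-0.04, -0.04, -0.67]))
```

Consistent: 4.1° remain. I'll push about 3.4° and re-measure.

>>> move_arm:
  targets:
    - [[-3,-1,0],[0,0,-0.2],1]
    - [[-6,-1,0],[0,0,-0.3],1]
    - [[-6.5,-1,0],[0,0,-0.35],1]
    - [[-6.5,-1,0],[0,0,-0.35],1]

```text
clock: 6.82
tcp_pos: [0.5068, 0.0612, 0.0662]
orientation: [-0.004, 0.931, 0.365, 0.002]
wrist_force: [1.6, 0.3, 1.0]
finger_gap: -0.0004
grip_force: 0.7
```

Run:
```python
from h import *
p,s=shot("w5");print(s['tcp_pos'],s['wrist_force'])
im=p["pixels"][0:150,420:620,::-1];cv2.imwrite("pics/w5.png",cv2.resize(im,None,fx=4,fy=4,interpolation=cv2.INTER_CUBIC))
```

```text
[0.50677985 0.06116955 0.0662094 ] [1.61175201 0.2783757  1.0137247 ]
```

View pics/w5.png

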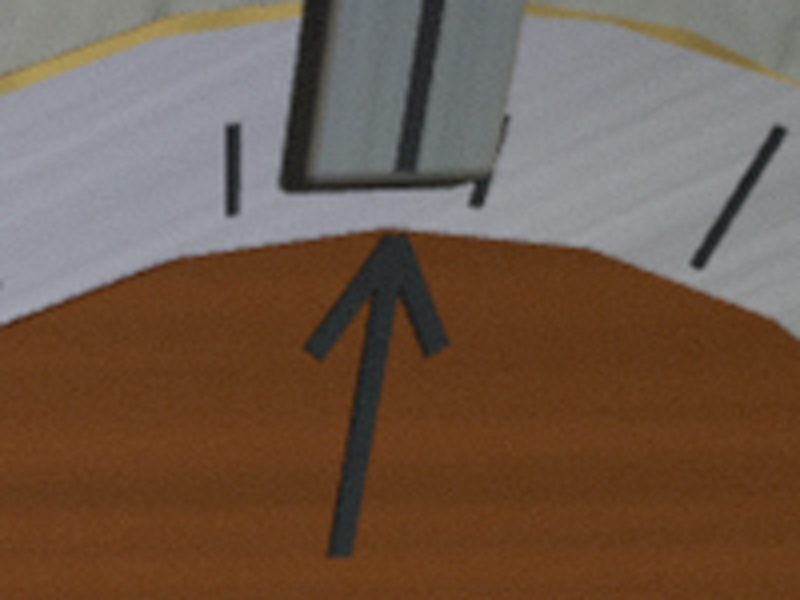

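The crop shows the tip at (397,232), the tail at (340,556), and the rider line from (406,170) to (433,0).

Run:
```python
from h import *
g=lambda l:np.array(l)/4+[420,0]
ang=lambda v:np.degrees(np.arctan2(v[...,1],v[...,0]))
ar=unproj("w5",g([[397,232],[340,556]]),.044); rl=unproj("w5",g([[433,0],[406,170]]),.045)
print(ang(ar-A),ang(rl-A),ang(ar[0]-ar[1]),ang(rl[0]-rl[1]))
```

```text
[44.1018424  44.15389736] [44.56828848 44.49494442] 44.00457995422029 45.064324567148596
```

>>> move_arm:
  targets:
    - [[-0.8,0,0],[0,0,0],1]
    - [[-0.8,0,0],[0,0,0],1]
    - [[12,0,0],[0,0,0],1]
    - [[12,0,-50],[0,0,0],1]
    - [[12,0,-90],[0,0,0],1]

```text
clock: 7.5
tcp_pos: [0.5158, 0.0689, 0.1571]
orientation: [-0.004, 0.931, 0.365, 0.001]
wrist_force: [1.1, -0.3, -0.7]
finger_gap: 0.0004
grip_force: 0.0
```

>>> move_arm:
  targets:
    - [[0,0,0],[0,0,0],1]
    - [[0,0,0],[0,0,0],1]

```text
clock: 7.75
tcp_pos: [0.5156, 0.0688, 0.1557]
orientation: [-0.004, 0.931, 0.365, 0.001]
wrist_force: [-0.3, -0.2, -0.9]
finger_gap: -0.0
grip_force: 0.0
```

Run:
```python
from h import *
p,s=shot("w6");print(s['tcp_pos'],s['wrist_force'],s['qvel'])
uv=[]
M=np.linalg.inv(np.load("pics/w6.npz")["M"]);fv,cx,cy=np.load("pics/w6.npz")["k"];f=200/np.tan(np.radians(fv)/2)
c=M@np.r_[A+.12*np.array([np.cos(.777),np.sin(.777)]),.044,1];u,v=int(cx-f*c[0]/c[2]),int(cy+f*c[1]/c[2]);print(u,v)
x0,y0=max(0,u-60),max(0,v-45);print(x0,y0)
im=p["pixels"][y0:y0+100,x0:x0+120,::-1];cv2.imwrite("pics/w6.png",cv2.resize(im,None,fx=6,fy=6,interpolation=cv2.INTER_CUBIC))
```

```text
[0.51562244 0.06875638 0.15568103] [-0.26000872 -0.21012885 -0.9208798 ] [-0.00256607  0.01078576 -0.02496087 -0.00176458  0.00148982 -0.00324553]
442 88
382 43
```

View pics/w6.png

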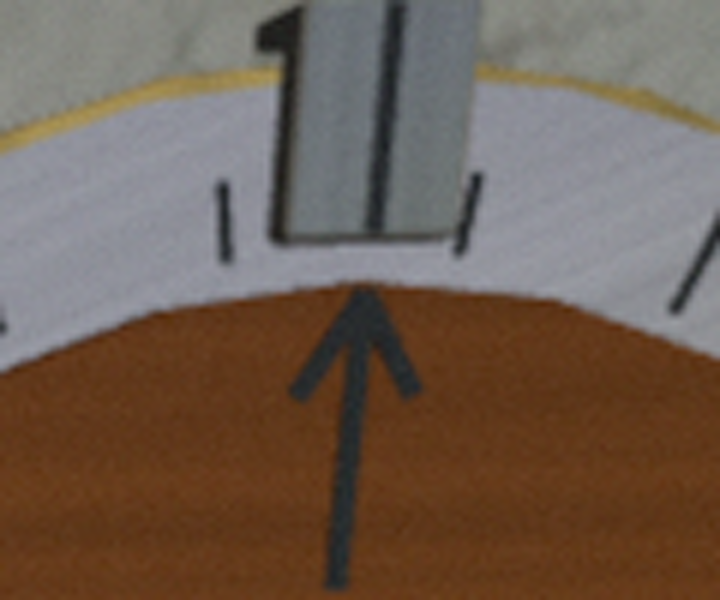

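The final crop (6×, offset (382,43)) shows the arrow tip at (366,287), the tail at (336,590), and the rider line from (375,232) to (396,0).

Run:
```python
from h import *
g=lambda l:np.array(l)/6+[382,43]
ang=lambda v:np.degrees(np.arctan2(v[...,1],v[...,0]))
ar=unproj("w6",g([[366,287],[336,590]]),.044); rl=unproj("w6",g([[396,0],[375,232]]),.045)
print(ang(ar-A),ang(rl-A),ang(ar[0]-ar[1]),ang(rl[0]-rl[1]),np.hypot(*(ar-A).T))
```

```text
[44.41181154 44.38242548] [44.49894148 44.38062301] 44.466803447695234 45.023595119451635 [0.11801258 0.07691271]
```

Arrow and line agree to about 0.1°, and the hand is clear.

```bash
python3 -c "
from workcell import env
print(env.hand_in())"
```

```text
the job is handed in; nothing more can be done
None
```

The job is handed in: I pushed the lug from one side until the arrow and the rider line matched to about 0.1°, then lifted the hand clear; the rider did not measurably shift, and the hand kept clear of the wax block and the other things on the bench.

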